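Snap the peg basket onto the drying rail

ROBOT

A 7-joint arm with a two-finger parallel gripper is mounted at the origin on a cart in front of the work surface, level with it; the furniture and walls round the work are solid. World frame = base frame: x ahead of the robot, y to its left, z up, the work surface at z = 0. Lengths are in m, angles in rad, forces in N, time in s.
With the tool pointing down it reaches from about 0.425 to 0.925 m from the base axis. Payload 6.8 kg.
Tool frame: the origin (TCP) lies at the very end of the fingers, on their centre line; the grasp point (between the pads) lies 19 mm behind it; z points along the fingers, y is the line along which they close (so a half turn about z gives the same grasp; the last joint's range is limited). The gripper opens to 85 mm and grips with 20 to 120 N. Pads are 22 mm wide; open, the fingers measure 114 mm over their backs; the gripper's body (76 mm by 85 mm) begins 54 mm behind the grasp point. The pads swing forward as they close: fully open they stand 13 mm farther back than shut.
Start: joints at [1.148, 0.477, 0.022, 1.555, -0.011, 1.109, -0.083], TCP at [0.209, -0.642, 0.231] pointing down, gripper open.
Joint ranges: [-2.96, 2.96], [-0.34, 2.1], [-1.41, 1.46], [0.24, 2.44], [-1.37, 4.51], [0.17, 1.92], [-2.96, 2.96]. Speed limits (rad/s): [2.39, 2.39, 3.14, 3.14, 3.14, 3.14, 3.14].

INTERFACE

Orientations are given as a unit quaternion [w, x, y, z].
In Python, from station import bot gives the robot as it stands. The module is installed in compiled form; this text tells all that it offers.
- The arm moves only by the shell command python3 -m jog 'ROWS' [OPENING] [FORCE]. ROWS is JSON, a list of rows, each a list of 4 numbers: the shift along the tool's x, y, z in cm, then the turn about the tool's z in rad. In form: [[x, y, z, spin], ...]. A call has 1 to 20 rows; each row is the pose to reach, as a shift and turn from the pose commanded when the call began, along the tool's axes at that moment; what a row does not reach only later rows make up. A row lasts 1/12 s, in which the tool goes at most 41.7 mm and 7.16 degrees, less where a joint would pass 70% of its speed; a pose out of reach is approached as far as the arm can. A call with a gripper value outside its range is refused whole. OPENING is the closure, from -1 (fully open) to 1 (shut), set as the call begins (- or left out, the last holds). The fingers move at their own pace and stop on an object; FORCE is the grip in N (left out, the last holds). Time passes only in rows, so rows that repeat a pose let the fingers close. It gives the time, the measured TCP pose, the force, the opening and the grip force at its end, in the units of the state.
- bot.get_obs(): the state, without advancing time (a new reading comes with each control period).
- bot.read_camera(name): name is "side" or "top"; returns a dict with "pixels" (400x640x3 uint8, red, green, blue), "depth" (400x640 float32, m along the optical axis (not along the pixel's ray), 0 where there is no reading), "fovy" (degrees; the focal length in pixels is half the picture's height over the tangent of half this angle, whatever the lens; pixels are square), "cx", "cy" (the principal point, pixels), "pose" (4x4, takes a point from camera to world coordinates). Camera axes: x right, y down, z forward; pixel columns grow to the right and rows downward; lengths in m; the calibration is good to about 2 mm. A picture is of the moment at which its call begins.
- bot.hand_in(): hands the job in; it is judged then, once.
The state is a dict: "t": time; "q": joint angles; "joint_vel": joint speeds; "joint_torque": joint torques, N m; "eef_pos": TCP position; "tool_rot": TCP orientation; "contact_force": force on the tool from outside, world axes, zero at the start; "torque": the same for the moment, N m; "gripper_width": opening from 0.0 (shut) to 1.0 (fully open); "grasp_force": force on a finger pad.
Only numpy, scipy, OpenCV 4.12 (cv2) and the standard library are available. Lean on these libraries where they do the work, as an engineer would, in place of code of your own. Each camera call takes 0.05 s, during which the arm holds its last target. There are 200 camera calls.

TASK

Hang the peg basket on the middle of the drying rail that stands on the worktop: pick it up by the black grip tab, pass the rail under the tip of its hook and press the hook down until the rail sits right home in the crown and the sprung safety latch has flipped shut beneath it. Then tug the basket upward against the shut latch to check that it holds, and let the basket hang there with all its pegs in it. The rail is light: never load it with more than about two and a half kilos (25 N), and leave the things lying around where they are.

Things in the scene. Friction and masses are not known exactly. Their poses are not given: they have to be found in the camera images.
- peg_basket: Open grey ribbed basket of clothes pegs, 117 x 140 mm (x, y), walls 50 mm high, 0.3 to 0.46 kg, with a steel bail, a hook and a black grip tab above it (235 mm high in all). Origin: centre of the underside, z up. The hook is a strap 12 mm wide (y), bent in the x-z plane, mouth downward: back leg on the -x side, tip on the +x side.
- bail_top (a point): Middle of the bail, its highest point, 80 mm above the basket's underside; the hook's back leg leaves it towards -x and climbs at x = -11 to -20 mm. Between bail and tip a window 52 mm high (80 to 132 mm above the underside) is open to +x and to both y sides: a bar along y enters it from the +x side until it lies at x = 0 below the latch.
- hook_tip (a point): Lowest point of the hook's tip: x = +20 mm, 132 mm above the basket's underside. The tip flares outward; above it the tip leg's inner face is at x = +11 mm and the back leg's at x = -11 mm: a throat 22 mm wide. With the bar at x = 0 below the latch, lowering the basket makes the bar push the latch up and pass it into the crown.
- hook_seat (a point): Inside of the hook's crown, 183 mm above the basket's underside, x = y = 0: the top of the rail bears here when the hook is home (rail axis 6 mm below it). Axes as the basket's.
- grip_tab (a point): Where to hold the basket: in the black plastic tab above the crown, 215 mm above the underside, x = y = 0. The tab is 32 mm long (basket x), 14 mm thick (basket y: pinch it this way) and reaches from 191 to 235 mm. The fingers then stand over the rail on both sides, so their tips should stay above 190 mm.
- hook_latch: Dark steel safety latch across the hook's mouth, 8 mm wide, 4 mm thick, reaching 24.5 mm from its pivot. Origin: the pivot, in the back leg at x = -14, z = 148 mm of the basket; its x axis runs along the latch, to the tip when shut.
- latch_angle (a joint): Angle of the latch: 0 = shut (a stop: it cannot open downward), up to 1.6 as it is pushed up into the throat; a spring shuts it. A bar needs 5 to 10 N to push past it, more than the basket's weight, and the latch flips shut only when the bar is within 3 mm of the crown, after about 37 mm of travel from first touch. Shut, it leaves 21 mm of play below the seated bar.
- drying_rail: Steel drying rail, fixed: a level round bar 12 mm thick on two posts 280 mm apart (25 mm thick at their collars), with black feet 130 x 32 mm and a tie bar, 14 mm high. Origin: on the worktop below the rail's middle; y along the rail, x across it, z up. The posts telescope and are clamped: the rail's axis is 202 to 228 mm above the worktop, not measured: feel (or look) for it. Limit 25 N.
- basket_peg_1: Wooden clothes peg, 16 x 73 x 12 mm, lying in the basket; origin at the centre of its underside.
- basket_peg_2: Wooden clothes peg, 16 x 73 x 12 mm, lying in the basket; origin at the centre of its underside.
- basket_peg_3: Wooden clothes peg, 16 x 73 x 12 mm, lying in the basket; origin at the centre of its underside.
- basket_peg_4: Wooden clothes peg, 16 x 73 x 12 mm, lying in the basket; origin at the centre of its underside.
- basket_peg_5: Wooden clothes peg, 16 x 73 x 12 mm, lying in the basket; origin at the centre of its underside.
- nail_brush: Bystander: nail brush 30 x 85 x 23 mm lying on the worktop; origin at the centre of its underside.
- cream_pot: Bystander: small round cream pot, 50 mm across, 28 mm high; origin at the centre of its underside.
- black_tape: Bystander: roll of black tape, 62 mm across, 19 mm high; origin at the centre of its underside.
- soap: Bystander: pump soap bottle, 73 mm across, 194 mm high; origin at the centre of its underside.
- stray_peg_1: Bystander: clothes peg lying on the worktop below the rail, 16 x 73 x 12 mm; origin at the centre of its underside.
- stray_peg_2: Bystander: clothes peg lying on the worktop below the rail, 16 x 73 x 12 mm; origin at the centre of its underside.

How it is judged:
By the outcome, as a careful person would: the job done as asked, in the order asked, and still so for the second after the job is handed in, with the robot touching nothing.
It also fails if it takes over 67 s, if anything falls off the work surface, if the arm or the gripper's body presses on something with over 40 N, if the wrist force passes 120 N, or if a joint passes its speed limit or range.

## Working session

There is one attempt and no reset: what is moved stays moved. The work goes in short steps, Python scripts to look and compute and a shell command to move; the robot and the scene stay as the last step left them, time stands still between calls to the robot, and variables do not carry over. Pictures are saved under pics/ and viewed, at most 10 in all, crops included, and the job is handed in when it is done.

```bash
mkdir -p pics; cat > h.py <<'E'
import numpy as np, cv2
from station import bot
def cam(n):
    c=bot.read_camera(n); c['f']=c['pixels'].shape[0]/2/np.tan(np.radians(c['fovy'])/2); return c
def cloud(c):
    v,u=np.mgrid[0:400,0:640]; d=c['depth']
    P=np.stack([(u-c['cx'])/c['f']*d,(v-c['cy'])/c['f']*d,d,np.ones_like(d)],-1)@np.array(c['pose']).T
    P=P[...,:3]; P[d==0]=np.nan; return P
def save(c,n): cv2.imwrite(f'pics/{n}.png',c['pixels'][...,::-1])
E
python3 - <<'E'
from h import *
for n in('side','top'):
    c=cam(n); save(c,n+'1'); print(n,np.round(c['pose'],3).tolist(),c['fovy'],c['cx'],c['cy'],(c['depth']==0).mean())
    np.savez('/tmp/'+n,P=cloud(c),I=c['pixels'])
o=bot.get_obs(); print(o)
E
```

```text
side [[0.564, -0.727, 0.391, -0.012], [-0.826, -0.492, 0.276, -0.36], [-0.008, -0.479, -0.878, 1.462], [0.0, 0.0, 0.0, 1.0]] 43.89390470707057 317.1281523196336 200.83898547608567 0.0040078125
top [[-0.391, -0.891, 0.231, 0.228], [-0.92, 0.38, -0.095, 0.178], [-0.003, -0.25, -0.968, 1.492], [0.0, 0.0, 0.0, 1.0]] 43.53394727556393 324.07950825925263 205.46010672545665 0.0040390625
{'t': 0.1, 'q': array([ 1.14791064,  0.47772529,  0.0223224 ,  1.55634055, -0.01150741,
        1.10932059, -0.08311268]), 'joint_vel': array([ 0.0010413 , -0.00057833,  0.00089876, -0.00299466,  0.00056577,
       -0.00110497, -0.00035496]), 'joint_torque': array([ 4.78318630e-03, -5.97759247e+01,  1.61340762e+00, -2.81953490e+01,
        1.26993185e-02,  5.03743038e-03,  2.13372846e-05]), 'eef_pos': array([ 0.20882578, -0.6413209 ,  0.23042237]), 'tool_rot': array([-8.12815142e-04,  9.87637216e-01,  1.56754700e-01, -1.82456858e-04]), 'contact_force': array([ 0.77041359, -0.46082094, -0.96749715]), 'torque': array([ 0.09277002, -0.04051786,  0.05604157]), 'grasp_force': 0.0, 'gripper_width': 1.0021293183922682}
```

View pics/side1.png

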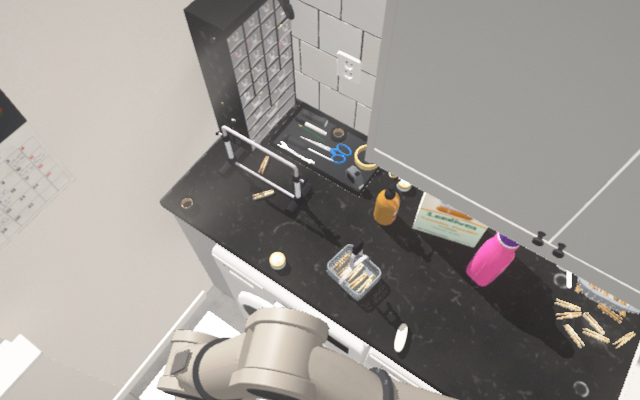

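View pics/top1.png

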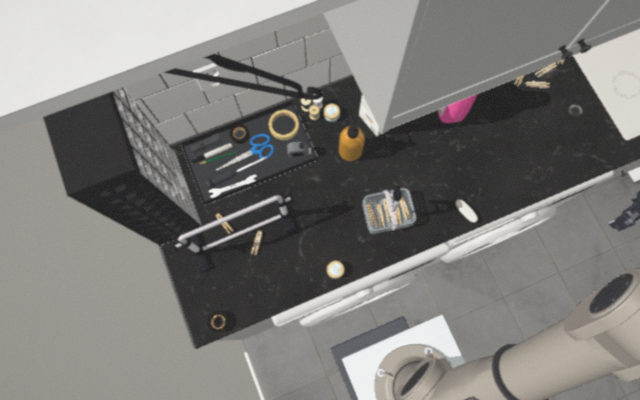

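Side: the rail runs (222,130)–(298,170), basket at (354,270) with the tab near (358,247), soap (386,207), pot (277,260), brush (400,338). Top: rail (178,240)–(285,200), basket (389,211), tab near (393,193).

```bash
python3 - <<'E'
from h import *
for n,rb,bb in(('side',(205,115,310,205),(320,235,385,305)),('top',(165,185,300,265),(355,180,425,240))):
    D=np.load(f'/tmp/{n}.npz');P=D['P'];I=D['I'].astype(int)
    def reg(b): 
        x0,y0,x1,y1=b; return P[y0:y1,x0:x1].reshape(-1,3), I[y0:y1,x0:x1].reshape(-1,3)
    A,C=reg(rb); m=(A[:,2]>.185)&(A[:,2]<.25); R=A[m]; print(n,'rail',m.sum(),np.round(np.nanmedian(R,0),4), np.round(np.percentile(R[:,2],[5,50,90,97]),4))
    d=R[:,:2]-R[:,:2].mean(0); w,V=np.linalg.eigh(d.T@d); t=d@V[:,1]; print(' axis',V[:,1],np.degrees(np.arctan2(V[1,1],V[0,1])),'ends',R[np.argmin(t)],R[np.argmax(t)])
    for k in np.linspace(t.min(),t.max(),8)[:-1]:
        s=(t>=k)&(t<k+(np.ptp(t))/7); print('   ',s.sum(),np.round(np.median(R[s],0),4),np.round(R[s][:,2].max(),4))
    A,C=reg(bb)
    for lo,hi in((-.01,.01),(.02,.04),(.04,.06),(.06,.1),(.1,.15),(.15,.19),(.19,.225),(.225,.25)):
        m=(A[:,2]>lo)&(A[:,2]<hi)
        if m.sum()>2: print('  bas',lo,m.sum(),np.round(A[m].min(0),3),np.round(A[m].max(0),3),np.round(np.median(A[m],0),4))
    m=(A[:,2]>.042)&(A[:,2]<.06); print(' rim rect',cv2.minAreaRect((A[m][:,:2]*1000).astype(np.float32)))
    m=(A[:,2]>.19)&(A[:,2]<.25); print(' tab rect',cv2.minAreaRect((A[m][:,:2]*1000).astype(np.float32)))
E
```

```text
side rail 436 [0.603  0.3138 0.2117] [0.1895 0.2117 0.2164 0.2184]
 axis [0.13749957 0.99050183] 82.09681690624234 ends [0.60164919 0.1451892  0.19748075] [0.66362836 0.44842589 0.18557217]
    67 [0.6031 0.1621 0.2106] 0.2174
    55 [0.6024 0.2109 0.2122] 0.2194
    55 [0.6022 0.2575 0.2125] 0.2194
    51 [0.602  0.3005 0.2132] 0.2181
    52 [0.6004 0.3451 0.2133] 0.2237
    91 [0.6066 0.3974 0.2106] 0.2242
    65 [0.6611 0.4218 0.1987] 0.2184
  bas -0.01 3332 [ 0.35  -0.267 -0.01 ] [0.657 0.021 0.01 ] [ 0.4935 -0.1312  0.0011]
  bas 0.02 157 [ 0.425 -0.215  0.02 ] [ 0.551 -0.066  0.04 ] [ 0.476  -0.1438  0.0295]
  bas 0.04 283 [ 0.424 -0.215  0.04 ] [ 0.553 -0.063  0.059] [ 0.4691 -0.1507  0.0499]
  bas 0.06 131 [ 0.433 -0.154  0.061] [ 0.539 -0.123  0.099] [ 0.478  -0.1393  0.0756]
  bas 0.1 39 [ 0.466 -0.148  0.1  ] [ 0.512 -0.13   0.15 ] [ 0.4701 -0.1393  0.1329]
  bas 0.15 50 [ 0.467 -0.149  0.15 ] [ 0.505 -0.129  0.19 ] [ 0.4721 -0.14    0.169 ]
  bas 0.19 48 [ 0.47  -0.149  0.191] [ 0.504 -0.13   0.225] [ 0.4791 -0.1452  0.2067]
  bas 0.225 63 [ 0.472 -0.148  0.226] [ 0.502 -
[... 926 characters left out ...]
 0.551 -0.062  0.06 ] [ 0.4757 -0.1293  0.0496]
  bas 0.06 138 [ 0.431 -0.155  0.06 ] [ 0.539 -0.122  0.1  ] [ 0.4827 -0.1371  0.0757]
  bas 0.1 35 [ 0.465 -0.141  0.103] [ 0.512 -0.13   0.15 ] [ 0.4698 -0.136   0.1361]
  bas 0.15 39 [ 0.466 -0.142  0.15 ] [ 0.505 -0.128  0.19 ] [ 0.4716 -0.1355  0.1708]
  bas 0.19 43 [ 0.47  -0.141  0.193] [ 0.501 -0.13   0.225] [ 0.4808 -0.1321  0.2075]
  bas 0.225 71 [ 0.471 -0.149  0.226] [ 0.502 -0.13   0.24 ] [ 0.4858 -0.1377  0.2343]
 rim rect ((485.26416015625, -139.01876831054688), (142.24208068847656, 119.6120376586914), 78.7220230102539)
 tab rect ((485.6991271972656, -138.2022247314453), (16.219512939453125, 33.07045364379883), 76.59681701660156)
```

```bash
cat >> h.py <<'E'
from scipy.spatial.transform import Rotation as Rn
def go(*pts):
    """shift in cm in current tool axes to each world point"""
    o=bot.get_obs(); w,x,y,z=o['tool_rot']; R=Rn.from_quat([x,y,z,w]).as_matrix()
    print('t',round(o['t'],2),'tcp',np.round(o['eef_pos'],4),'F',np.round(o['contact_force'],1),'grip',round(o['grasp_force'],1),round(o['gripper_width'],3),'xang',round(np.degrees(np.arctan2(R[1,0],R[0,0])),2),'zax',np.round(R[:,2],4))
    for p in pts: print('  ->',p,np.round(R.T@(np.array(p)-o['eef_pos'])*100,2))
E
python3 - <<'E'
from h import *
for n in('side','top'):
    D=np.load(f'/tmp/{n}.npz');P=D['P']
    A=P.reshape(-1,3); m=(abs(A[:,0]-.601)<.025)&(A[:,1]>.1)&(A[:,1]<.5)&(A[:,2]>.17)&(A[:,2]<.24); R=A[m]
    print(n,m.sum(),R.min(0),R.max(0))
    for a in np.arange(.13,.47,.01):
        s=R[(R[:,1]>=a)&(R[:,1]<a+.01)]
        if len(s): print('  %.3f'%a,len(s),np.round(s.min(0),3),np.round(s.max(0),3))
    s=R[(R[:,1]>.18)&(R[:,1]<.41)]; print(np.polyfit(s[:,1],s[:,0],1))
    m=(A[:,2]>.1)&(A[:,2]<.5)&(A[:,0]>.35)&(A[:,0]<.68)&(A[:,1]>-.25)&(A[:,1]<.14); 
    for yy in np.arange(-.25,.14,.05):
        s=A[m&(A[:,1]>yy)&(A[:,1]<yy+.05)]
        if len(s): print('   obst',round(yy,2),len(s),s.min(0).round(3),s.max(0).round(3))
    for lo in np.arange(.08,.18,.01):
        s=A[(A[:,2]>lo)&(A[:,2]<lo+.01)&(abs(A[:,0]-.485)<.06)&(abs(A[:,1]+.139)<.03)]; print('   hook %.2f'%lo,np.round(s[:,0],3))
go((.4855,-.1395,.30))
E
```

```text
side 382 [0.59444901 0.1451892  0.17056902] [0.61239723 0.43508    0.22374786]
  0.140 18 [0.598 0.145 0.172] [0.608 0.15  0.206]
  0.150 24 [0.599 0.15  0.178] [0.611 0.16  0.216]
  0.160 11 [0.599 0.16  0.205] [0.609 0.169 0.217]
  0.170 12 [0.6   0.171 0.206] [0.61  0.18  0.217]
  0.180 15 [0.599 0.18  0.208] [0.609 0.189 0.217]
  0.190 12 [0.598 0.192 0.205] [0.609 0.2   0.215]
  0.200 11 [0.6   0.201 0.206] [0.608 0.209 0.216]
  0.210 12 [0.596 0.21  0.208] [0.61  0.219 0.217]
  0.220 12 [0.599 0.221 0.205] [0.607 0.23  0.219]
  0.230 14 [0.598 0.232 0.207] [0.609 0.24  0.218]
  0.240 13 [0.599 0.242 0.202] [0.608 0.25  0.219]
  0.250 9 [0.6   0.252 0.207] [0.609 0.259 0.216]
  0.260 12 [0.598 0.26  0.205] [0.609 0.269 0.216]
  0.270 13 [0.596 0.27  0.207] [0.61  0.278 0.216]
  0.280 13 [0.597 0.28  0.203] [0.612 0.288 0.218]
  0.290 11 [0.597 0.291 0.209] [0.608 0.299 0.215]
  0.300 13 [0.597 0.3   0.207] [0.61  0.31  0.217]
  0.310 9 [0.597 0.312 0.208] [0.606 0.319 0.218]
  0.320 13 [0.598 0.32  0.205] [0.609 0.329 0.219]
  0.330 13 [0.597 0.331 0.207] [0.608 0.339 0.218]
  0
[... 3319 characters left out ...]
0.484 0.483 0.482 0.481 0.479 0.475 0.474 0.467]
   hook 0.10 [0.468 0.468 0.467]
   hook 0.11 [0.473 0.472 0.47  0.468 0.466]
   hook 0.12 [0.468 0.468 0.466 0.466]
   hook 0.13 [0.512 0.509 0.507 0.473 0.47  0.469 0.467 0.467]
   hook 0.14 [0.51  0.503 0.502 0.497 0.496 0.493 0.49  0.488 0.485 0.481 0.475 0.469
 0.468 0.467 0.465]
   hook 0.15 [0.505 0.499 0.498 0.486 0.479 0.472 0.472 0.47  0.468 0.468 0.466]
   hook 0.16 [0.5   0.499 0.474 0.468 0.467 0.468 0.467 0.466]
   hook 0.17 [0.504 0.501 0.472 0.468 0.47  0.468 0.469]
t 0.1 tcp [ 0.2088 -0.6413  0.2304] F [ 0.8 -0.5 -1. ] grip 0.0 1.002 xang 18.04 zax [-6.0e-04  1.5e-03 -1.0e+00]
  -> (0.4855, -0.1395, 0.3) [ 41.85 -39.16  -6.9 ]
```

```bash
python3 -m jog '[[0,0,-3,0],[1,-1,-7,0],[4,-4,-7,0.05],[7,-6.5,-7,0.1],[10,-9.3,-7,0.15],[13,-12.1,-7,0.2],[16,-14.9,-7,0.25],[19,-17.7,-7,0.3],[22,-20.5,-7,0.35],[25,-23.3,-7,0.4],[28,-26.1,-7,0.45],[31,-28.9,-7,0.5],[34,-31.7,-7,0.52],[37,-34.5,-7,0.52],[39.5,-37,-7,0.52],[41,-38.5,-7,0.52],[41.8,-39.1,-7,0.52],[41.8,-39.1,-7,0.52],[41.8,-39.1,-7,0.52],[41.8,-39.1,-7,0.52]]' -1 70; python3 - <<'E'
from h import *
go((.4855,-.139,.26),(.4855,-.139,.197))
E
```

```text
t: 1.77
eef_pos: [0.4845, -0.1428, 0.301]
tool_rot: [0.0, 0.995, -0.104, -0.0]
contact_force: [-0.5, 0.2, -0.2]
gripper_width: 0.998
grasp_force: 0.0
t 1.77 tcp [ 0.4845 -0.1428  0.301 ] F [-0.5  0.2 -0.2] grip 0.0 0.998 xang -11.94 zax [-1.e-03 -7.e-04 -1.e+00]
  -> (0.4855, -0.139, 0.26) [ 0.02 -0.4   4.1 ]
  -> (0.4855, -0.139, 0.197) [ 0.03 -0.41 10.4 ]
```

```bash
python3 -m jog '[[0,-0.4,1,0],[0,-0.4,3,0],[0,-0.4,5,0],[0,-0.4,7,0],[0,-0.4,8.5,0],[0,-0.4,9.7,0],[0,-0.4,10.4,0],[0,-0.4,10.4,0],[0,-0.4,10.4,0]]' ; python3 - <<'E'
from h import *
go((.4855,-.139,.197))
E
```

```text
t: 2.52
eef_pos: [0.4859, -0.1372, 0.1971]
tool_rot: [0.0, 0.995, -0.103, -0.0]
contact_force: [0.1, 0.5, 0.4]
gripper_width: 1.001
grasp_force: 0.0
t 2.52 tcp [ 0.4859 -0.1372  0.1971] F [0.1 0.5 0.4] grip 0.0 1.001 xang -11.82 zax [-5.e-04  1.e-04 -1.e+00]
  -> (0.4855, -0.139, 0.197) [-0.    0.18  0.01]
```

```bash
python3 -m jog '[[0,0,0,0],[0,0,0,0],[0,0,0,0],[0,0,0,0],[0,0,0,0],[0,0,0,0],[0,0,0,0],[0,0,0,0]]' 1 70; python3 - <<'E'
from h import *
go((.4855,-.139,.197))
E
```

```text
t: 3.18
eef_pos: [0.486, -0.1369, 0.1972]
tool_rot: [0.0, 0.995, -0.103, -0.0]
contact_force: [-0.8, -1.5, 0.4]
gripper_width: 0.157
grasp_force: 69.2
t 3.18 tcp [ 0.486  -0.1369  0.1972] F [-0.8 -1.5  0.4] grip 69.2 0.157 xang -11.77 zax [-5.e-04 -2.e-04 -1.e+00]
  -> (0.4855, -0.139, 0.197) [-0.    0.22  0.02]
```

```bash
python3 -m jog '[[0,0,-0.5,0],[0,0,-1.5,0],[0,0,-3,0],[0,0,-4.5,0],[0,0,-6.5,0],[0,0,-8.5,0],[0,0,-10.5,0],[0,0,-12,0],[0,0,-13,0],[0,0,-13.5,0],[0,0,-13.5,0],[0,0,-13.5,0],[0,0,-13.5,0]]'; python3 - <<'E'
from h import *
go((.50,.291,.33),(.601,.291,.31))
c=cam('side'); P=cloud(c); save(c,'lift')
A=P.reshape(-1,3)
m=(abs(A[:,0]-.485)<.1)&(abs(A[:,1]+.138)<.1)&(A[:,2]>.165)&(A[:,2]<.2); print(cv2.minAreaRect((A[m][:,:2]*1000).astype(np.float32)), A[m].min(0),A[m].max(0))
for lo in np.arange(.2,.3,.01):
    s=A[(A[:,2]>lo)&(A[:,2]<lo+.01)&(abs(A[:,0]-.485)<.04)&(abs(A[:,1]+.139)<.03)]; print('   hook %.2f'%lo,len(s),np.round(s[:,:2].min(0),3),np.round(s[:,:2].max(0),3))
E
```

```text
t: 4.27
eef_pos: [0.4856, -0.1366, 0.3311]
tool_rot: [-0.0, 0.995, -0.102, -0.001]
contact_force: [1.1, 0.4, -3.9]
gripper_width: 0.155
grasp_force: 68.6
t 4.27 tcp [ 0.4856 -0.1366  0.3311] F [ 1.1  0.4 -3.9] grip 68.6 0.155 xang -11.75 zax [-2.1e-03  5.0e-04 -1.0e+00]
  -> (0.5, 0.291, 0.33) [ -7.3  -42.16   0.13]
  -> (0.601, 0.291, 0.31) [  2.6  -44.22   2.11]
((484.8224182128906, -136.2501220703125), (145.69912719726562, 116.90354919433594), 81.82451629638672) [ 0.42209024 -0.2134122   0.16505035] [ 0.54770213 -0.06052982  0.19995617]
   hook 0.20 50 [ 0.445 -0.149] [ 0.525 -0.123]
   hook 0.21 54 [ 0.449 -0.147] [ 0.519 -0.127]
   hook 0.22 8 [ 0.475 -0.142] [ 0.485 -0.136]
   hook 0.23 7 [ 0.467 -0.141] [ 0.476 -0.128]
   hook 0.24 8 [ 0.467 -0.14 ] [ 0.476 -0.129]
   hook 0.25 9 [ 0.466 -0.139] [ 0.471 -0.131]
   hook 0.26 7 [ 0.467 -0.146] [ 0.508 -0.13 ]
   hook 0.27 11 [ 0.467 -0.147] [ 0.51 -0.13]
   hook 0.28 29 [ 0.466 -0.147] [ 0.505 -0.129]
   hook 0.29 9 [ 0.466 -0.142] [ 0.497 -0.128]
```

```bash
python3 -m jog '[[-0.1,-0.6,0,0],[-0.3,-2,0,-0.01],[-0.8,-4.4,0,-0.03],[-1.3,-7.2,0,-0.05],[-1.8,-10,0,-0.07],[-2.3,-13,0,-0.09],[-2.8,-16,0,-0.11],[-3.3,-19,0,-0.13],[-3.8,-22,0,-0.15],[-4.3,-25,0,-0.17],[-4.8,-28,0,-0.19],[-5.4,-31,0,-0.21],[-6,-34,0,-0.217],[-6.5,-37,0,-0.217],[-7,-39.5,0,-0.217],[-7.2,-41.2,0,-0.217],[-7.3,-42.1,0,-0.217],[-7.3,-42.1,0,-0.217],[-7.3,-42.1,0,-0.217],[-7.3,-42.1,0,-0.217]]'; python3 - <<'E'
from h import *
go((.50,.291,.303),(.6015,.291,.303))
E
```

```text
t: 5.98
eef_pos: [0.5007, 0.2888, 0.332]
tool_rot: [0.001, 1.0, 0.005, -0.0]
contact_force: [-0.6, -0.7, -4.1]
gripper_width: 0.157
grasp_force: 68.6
t 5.98 tcp [0.5007 0.2888 0.332 ] F [-0.6 -0.7 -4.1] grip 68.6 0.157 xang 0.59 zax [-3.0e-04 -1.4e-03 -1.0e+00]
  -> (0.5, 0.291, 0.303) [-0.07 -0.23  2.9 ]
  -> (0.6015, 0.291, 0.303) [10.08 -0.12  2.9 ]
```

```bash
python3 -m jog '[[0,-0.1,0.7,0],[0,-0.2,1.5,0],[0,-0.2,2.3,0],[0,-0.2,2.9,0],[0,-0.2,2.9,0],[0,-0.2,2.9,0],[0,-0.2,2.9,0]]'; python3 - <<'E'
from h import *
for n in('side','top'):
    c=cam(n); P=cloud(c); save(c,n+'2'); cv2.imwrite(f'pics/{n}2c.png',cv2.resize(c['pixels'][100:260,140:380,::-1],None,fx=3,fy=3,interpolation=cv2.INTER_CUBIC))
    A=P.reshape(-1,3)
    for lo in np.arange(.15,.31,.01):
        s=A[(A[:,2]>lo)&(A[:,2]<lo+.01)&(abs(A[:,0]-.5)<.045)&(abs(A[:,1]-.29)<.03)]
        if len(s): print('   hook %.2f'%lo,len(s),np.round(s[:,:2].min(0),3),np.round(s[:,:2].max(0),3))
go((.6015,.291,.303))
E
```

```text
t: 6.57
eef_pos: [0.5007, 0.2924, 0.3034]
tool_rot: [-0.0, 1.0, 0.006, 0.0]
contact_force: [-0.1, -0.9, -3.1]
gripper_width: 0.156
grasp_force: 68.6
   hook 0.17 25 [0.456 0.285] [0.545 0.298]
   hook 0.18 63 [0.459 0.284] [0.54  0.298]
   hook 0.19 14 [0.488 0.286] [0.518 0.294]
   hook 0.20 9 [0.482 0.285] [0.496 0.293]
   hook 0.21 8 [0.482 0.284] [0.492 0.293]
   hook 0.22 3 [0.487 0.285] [0.49  0.287]
   hook 0.23 4 [0.481 0.283] [0.49  0.289]
   hook 0.24 2 [0.526 0.287] [0.526 0.287]
   hook 0.17 20 [0.455 0.286] [0.482 0.298]
   hook 0.18 37 [0.46  0.286] [0.486 0.298]
   hook 0.19 1 [0.49  0.286] [0.49  0.286]
   hook 0.20 4 [0.481 0.286] [0.485 0.293]
   hook 0.21 3 [0.482 0.289] [0.482 0.297]
   hook 0.22 5 [0.481 0.286] [0.484 0.295]
   hook 0.23 4 [0.482 0.289] [0.483 0.297]
   hook 0.24 3 [0.482 0.287] [0.482 0.294]
   hook 0.25 5 [0.482 0.287] [0.485 0.299]
   hook 0.26 4 [0.481 0.288] [0.482 0.296]
   hook 0.27 2 [0.481 0.292] [0.483 0.297]
   hook 0.28 7 [0.481 0.289] [0.487 0.298]
   hook 0.29 2 [0.484 0.293] [0.486 0.296]
t 6.67 tcp [0.5008 0.2925 0.3038] F [ 0.1  0.6 -4.1] grip 68.6 0.156 xang 0.67 zax [ 8.e-04  5.e-04 -1.e+00]
  -> (0.6015, 0.291, 0.303) [10.07  0.27  0.08]
```

View pics/side2c.png

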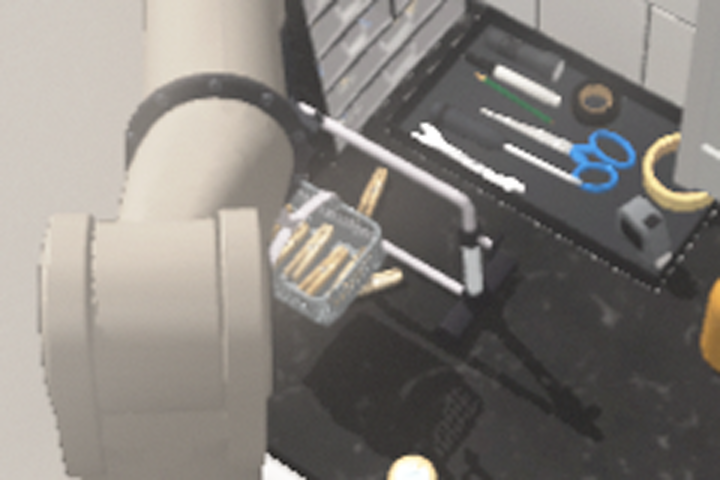

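The crop shows the basket held clear on the near side of the rail (rail from (305,105) to (470,200), basket at (325,255)), level, pegs in. Back leg is at x≈0.482, so the basket origin is at the TCP; advancing.

```bash
python3 -m jog '[[0.3,0.1,0,0],[1,0.1,0,0],[2,0.1,0,0],[3,0.1,0,0],[4,0.1,0,0],[5,0.1,0,0],[6,0.1,0,0],[7,0.1,0,0],[8,0.1,0,0],[9,0.1,0,0],[9.7,0.1,0,0],[10.1,0.1,0,0],[10.1,0.1,0,0],[10.1,0.1,0,0],[10.1,0.1,0,0]]'; python3 - <<'E'
from h import *
go((.6015,.291,.303))
for n in('side','top'):
    c=cam(n); A=cloud(c).reshape(-1,3); cv2.imwrite(f'pics/{n}3c.png',cv2.resize(c['pixels'][100:260,140:380,::-1],None,fx=3,fy=3,interpolation=cv2.INTER_CUBIC))
    for lo in np.arange(.18,.30,.01):
        s=A[(A[:,2]>lo)&(A[:,2]<lo+.01)&(abs(A[:,0]-.6)<.045)&(abs(A[:,1]-.29)<.012)]
        if len(s): print('   hook %.2f'%lo,len(s),np.round(np.sort(s[:,0]),3))
    m=(abs(A[:,0]-.601)<.015)&((abs(A[:,1]-.2)<.03)|(abs(A[:,1]-.38)<.03))&(A[:,2]>.19)&(A[:,2]<.23); s=A[m]; print(n,'rail',len(s),s.min(0),s.max(0),np.percentile(s[:,2],[50,95]))
E
```

```text
t: 7.92
eef_pos: [0.6009, 0.2928, 0.3034]
tool_rot: [-0.0, 1.0, 0.006, -0.0]
contact_force: [-0.3, -0.3, -4.3]
gripper_width: 0.158
grasp_force: 68.6
t 7.92 tcp [0.6009 0.2928 0.3034] F [-0.3 -0.3 -4.3] grip 68.6 0.158 xang 0.71 zax [-4.e-04  0.e+00 -1.e+00]
  -> (0.6015, 0.291, 0.303) [0.05 0.18 0.04]
   hook 0.18 19 [0.585 0.59  0.592 0.592 0.596 0.597 0.605 0.607 0.622 0.623 0.626 0.626
 0.628 0.628 0.629 0.632 0.633 0.633 0.637]
   hook 0.19 12 [0.589 0.595 0.596 0.597 0.599 0.599 0.602 0.603 0.603 0.604 0.605 0.622]
   hook 0.20 5 [0.584 0.586 0.588 0.591 0.602]
   hook 0.21 18 [0.586 0.59  0.597 0.598 0.599 0.599 0.6   0.601 0.601 0.601 0.603 0.603
 0.605 0.606 0.606 0.607 0.608 0.61 ]
side rail 74 [0.5971487  0.17038833 0.20272437] [0.61329986 0.22946029 0.22301351] [0.21336948 0.21881776]
   hook 0.18 49 [0.56  0.565 0.567 0.568 0.569 0.569 0.569 0.57  0.571 0.572 0.572 0.573
 0.575 0.576 0.576 0.577 0.577 0.577 0.578 0.579 0.58  0.58  0.581 0.582
 0.582 0.583 0.584 0.584 0.584 0.585 0.585 0.585 0.586 0.588 0.592 0.615
 0.616 0.617 0.619 0.619 0.622 0.622 0.622 0.624 0.625 0.
[... 178 characters left out ...]
.583 0.589 0.597 0.598 0.598 0.6   0.6   0.6
 0.602 0.602 0.602 0.603 0.604 0.605 0.605 0.606]
   hook 0.22 5 [0.581 0.582 0.582 0.582 0.584]
   hook 0.23 4 [0.582 0.582 0.582 0.584]
   hook 0.24 6 [0.581 0.582 0.583 0.583 0.583 0.586]
   hook 0.25 10 [0.581 0.582 0.582 0.583 0.584 0.585 0.585 0.587 0.589 0.602]
   hook 0.26 7 [0.581 0.582 0.582 0.582 0.582 0.583 0.585]
   hook 0.27 6 [0.582 0.582 0.582 0.582 0.583 0.585]
   hook 0.28 11 [0.582 0.582 0.582 0.582 0.584 0.584 0.584 0.584 0.585 0.587 0.587]
   hook 0.29 11 [0.584 0.585 0.585 0.586 0.587 0.587 0.587 0.588 0.588 0.588 0.588]
top rail 108 [0.59503088 0.35003743 0.2067541 ] [0.60727824 0.40968075 0.22114708] [0.21349996 0.21824797]
```

Back leg at x 0.582, so the rail lies at x≈0 in the window; rail top ≈0.2185, so seating is expected at TCP z≈0.2325. Lowering onto the latch.

```bash
python3 -m jog '[[0,0.1,0.3,0],[0,0.1,0.8,0],[0,0.1,1.4,0],[0,0.1,2,0],[0,0.1,2.5,0],[0,0.1,2.8,0],[0,0.1,3,0],[0,0.1,3.2,0],[0,0.1,3.4,0],[0,0.1,3.6,0],[0,0.1,3.8,0],[0,0.1,4,0],[0,0.1,4.2,0],[0,0.1,4.2,0]]'
```

```text
t: 9.18
eef_pos: [0.6016, 0.2917, 0.2619]
tool_rot: [-0.0, 1.0, 0.006, 0.0]
contact_force: [-2.3, -0.7, 2.3]
gripper_width: 0.154
grasp_force: 69.5
```

```bash
python3 -m jog '[[0,0,0.2,0],[0,0,0.4,0],[0,0,0.6,0],[0,0,0.8,0],[0,0,1,0],[0,0,1,0]]'; python3 -c "
from h import *
go((.6015,.291,.2325))"
```

```text
t: 9.68
eef_pos: [0.6008, 0.2922, 0.251]
tool_rot: [-0.0, 1.0, 0.006, -0.001]
contact_force: [-3.9, 1.1, 1.9]
gripper_width: 0.153
grasp_force: 69.6
t 9.68 tcp [0.6008 0.2922 0.251 ] F [-3.9  1.1  1.9] grip 69.6 0.153 xang 0.71 zax [-1.1e-03  7.0e-04 -1.0e+00]
  -> (0.6015, 0.291, 0.2325) [0.07 0.12 1.85]
```

```bash
python3 -m jog '[[0,0,0.2,0],[0,0,0.4,0],[0,0,0.6,0],[0,0,0.8,0],[0,0,1,0],[0,0,1.2,0],[0,0,1.4,0],[0,0,1.4,0]]'
```

```text
t: 10.35
eef_pos: [0.6008, 0.2911, 0.236]
tool_rot: [0.001, 1.0, 0.006, -0.001]
contact_force: [-5.5, 0.3, -3.0]
gripper_width: 0.156
grasp_force: 68.8
```

```bash
python3 -m jog '[[0,0,0.1,0],[0,0,0.2,0],[0,0,0.25,0],[0,0,0.25,0]]'; python3 -c "
from h import *
go((.6015,.291,.2325))"
```

```text
t: 10.68
eef_pos: [0.6012, 0.2913, 0.2343]
tool_rot: [0.0, 1.0, 0.006, -0.0]
contact_force: [-5.6, -0.9, -4.5]
gripper_width: 0.154
grasp_force: 68.7
t 10.68 tcp [0.6012 0.2913 0.2343] F [-5.6 -0.9 -4.5] grip 68.7 0.154 xang 0.68 zax [-1.e-03 -5.e-04 -1.e+00]
  -> (0.6015, 0.291, 0.2325) [0.03 0.03 0.18]
```

```bash
python3 -m jog '[[0,0,0.1,0],[0,0,0.2,0],[0,0,0.2,0]]'
```

```text
t: 10.93
eef_pos: [0.6011, 0.2914, 0.2322]
tool_rot: [0.0, 1.0, 0.006, -0.001]
contact_force: [-5.2, 0.3, -4.5]
gripper_width: 0.15
grasp_force: 68.5
```

```bash
python3 -m jog '[[0,0,0.05,0],[0,0,0.1,0],[0,0,0.1,0]]'
```

```text
t: 11.18
eef_pos: [0.6008, 0.2913, 0.2309]
tool_rot: [0.0, 1.0, 0.006, -0.001]
contact_force: [-5.3, 0.9, -6.1]
gripper_width: 0.153
grasp_force: 68.3
```

```bash
python3 -m jog '[[0,0,0.1,0],[0,0,0.15,0],[0,0,0.15,0]]'
```

```text
t: 11.43
eef_pos: [0.6031, 0.291, 0.2305]
tool_rot: [-0.0, 1.0, 0.005, 0.001]
contact_force: [0.9, 0.3, -4.7]
gripper_width: 0.154
grasp_force: 69.2
```

```bash
python3 -m jog '[[0,0,0.1,0],[0,0,0.15,0],[0,0,0.15,0]]'
```

```text
t: 11.68
eef_pos: [0.602, 0.2913, 0.2289]
tool_rot: [-0.0, 1.0, 0.006, 0.0]
contact_force: [-0.0, 0.1, -4.9]
gripper_width: 0.153
grasp_force: 69.2
```

Side force vanished: the latch has flipped. Now press home gently.

```bash
python3 -m jog '[[0,0,0.05,0],[0,0,0.1,0],[0,0,0.1,0]]'
```

```text
t: 11.93
eef_pos: [0.6016, 0.2915, 0.2277]
tool_rot: [0.0, 1.0, 0.006, 0.0]
contact_force: [0.5, -0.0, -3.7]
gripper_width: 0.152
grasp_force: 69.2
```

```bash
python3 -m jog '[[0,0,0.05,0],[0,0,0.1,0],[0,0,0.1,0]]'
```

```text
t: 12.18
eef_pos: [0.6017, 0.2915, 0.2273]
tool_rot: [-0.0, 1.0, 0.006, 0.0]
contact_force: [-1.0, -0.5, -1.2]
gripper_width: 0.157
grasp_force: 69.6
```

```bash
python3 -m jog '[[0,0,0.05,0],[0,0,0.1,0],[0,0,0.1,0]]'
```

```text
t: 12.43
eef_pos: [0.6017, 0.2916, 0.2272]
tool_rot: [-0.0, 1.0, 0.006, 0.001]
contact_force: [-2.9, -2.0, 6.0]
gripper_width: 0.153
grasp_force: 70.6
```

```bash
python3 -m jog '[[0,0,0.05,0],[0,0,0.1,0],[0,0,0.1,0]]'
```

```text
t: 12.68
eef_pos: [0.6017, 0.2916, 0.2271]
tool_rot: [-0.0, 1.0, 0.006, 0.001]
contact_force: [-6.4, -3.7, 11.2]
gripper_width: 0.155
grasp_force: 71.3
```

Seated at TCP z 0.227 with ~15 N on the rail. Now tug up.

```bash
python3 -m jog '[[0,0,-0.2,0],[0,0,-0.5,0],[0,0,-0.8,0],[0,0,-1.1,0],[0,0,-1.4,0],[0,0,-1.7,0],[0,0,-1.9,0],[0,0,-2.0,0],[0,0,-2.0,0]]'
```

```text
t: 13.43
eef_pos: [0.6017, 0.2916, 0.2451]
tool_rot: [-0.0, 1.0, 0.006, 0.0]
contact_force: [-0.1, -0.2, -4.3]
gripper_width: 0.156
grasp_force: 69.2
```

```bash
python3 -m jog '[[0,0,-0.05,0],[0,0,-0.1,0],[0,0,-0.15,0],[0,0,-0.15,0]]'
```

```text
t: 13.77
eef_pos: [0.6015, 0.2915, 0.2463]
tool_rot: [-0.0, 1.0, 0.006, -0.0]
contact_force: [0.2, 0.2, -3.6]
gripper_width: 0.15
grasp_force: 69.2
```

```bash
python3 -m jog '[[0,0,-0.1,0],[0,0,-0.2,0],[0,0,-0.2,0]]'
```

```text
t: 14.02
eef_pos: [0.6016, 0.2916, 0.2486]
tool_rot: [-0.0, 1.0, 0.006, 0.0]
contact_force: [-0.1, -0.6, -4.0]
gripper_width: 0.156
grasp_force: 69.2
```

```bash
python3 -m jog '[[0,0,-0.05,0],[0,0,-0.1,0],[0,0,-0.1,0]]'
```

```text
t: 14.27
eef_pos: [0.6015, 0.2914, 0.2488]
tool_rot: [0.0, 1.0, 0.006, -0.0]
contact_force: [1.3, 0.3, -8.1]
gripper_width: 0.156
grasp_force: 68.6
```

```bash
python3 -m jog '[[0,0,-0.05,0],[0,0,-0.1,0],[0,0,-0.1,0]]'
```

```text
t: 14.52
eef_pos: [0.6014, 0.2913, 0.2491]
tool_rot: [0.0, 1.0, 0.006, -0.0]
contact_force: [3.2, 2.6, -16.3]
gripper_width: 0.156
grasp_force: 68.3
```

The latch holds (~12 N tug at 21.9 mm play). Hold briefly, then lower it back home and look before releasing.

```bash
python3 -m jog '[[0,0,0,0],[0,0,0,0],[0,0,0,0],[0,0,0.2,0],[0,0,0.5,0],[0,0,0.8,0],[0,0,1.1,0],[0,0,1.4,0],[0,0,1.7,0],[0,0,1.9,0],[0,0,2.1,0],[0,0,2.2,0],[0,0,2.3,0],[0,0,2.35,0],[0,0,2.35,0],[0,0,2.35,0]]'; python3 - <<'E'
from h import *
go()
for n in('side','top'):
    c=cam(n); cv2.imwrite(f'pics/{n}4c.png',cv2.resize(c['pixels'][100:260,140:380,::-1],None,fx=3,fy=3,interpolation=cv2.INTER_CUBIC))
E
```

```text
t: 15.85
eef_pos: [0.6016, 0.2915, 0.2273]
tool_rot: [-0.0, 1.0, 0.006, 0.0]
contact_force: [-1.6, -0.9, -0.2]
gripper_width: 0.152
grasp_force: 71.2
t 15.85 tcp [0.6016 0.2915 0.2273] F [-1.6 -0.9 -0.2] grip 71.2 0.152 xang 0.67 zax [ 4.e-04  0.e+00 -1.e+00]
```

View pics/top4c.png

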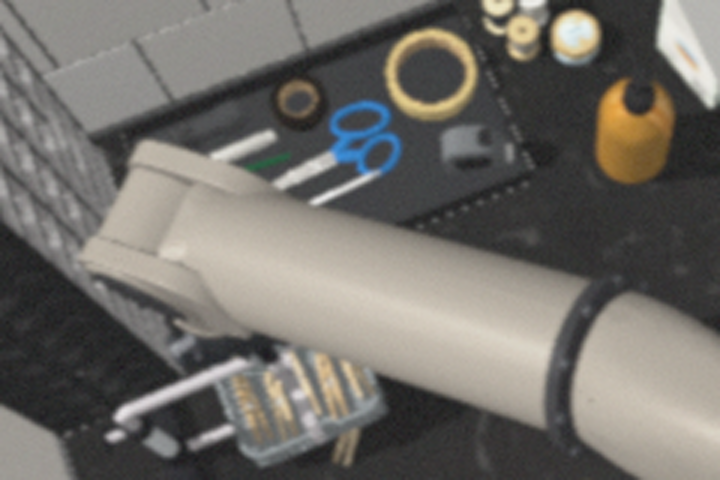

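The crop shows the basket hanging under the rail (at (305,405)), level, with its pegs in; the arm is clear of the rest. Release and rise.

```bash
python3 -m jog '[[0,0,0,0],[0,0,0,0],[0,0,0,0],[0,0,0,0],[0,0,0,0],[0,0,0,0],[0,0,-0.5,0],[0,0,-1.5,0],[0,0,-3,0],[0,0,-5,0],[0,0,-8,0],[0,0,-11,0],[0,0,-13,0],[0,0,-14,0],[0,0,-14,0]]' -1; python3 - <<'E'
from h import *
go((.45,.0,.38))
E
```

```text
t: 17.2
eef_pos: [0.6023, 0.2924, 0.3704]
tool_rot: [-0.001, 1.0, 0.006, 0.002]
contact_force: [0.7, 0.2, -0.1]
gripper_width: 0.999
grasp_force: 0.0
t 17.2 tcp [0.6023 0.2924 0.3704] F [ 0.7  0.2 -0.1] grip 0.0 0.999 xang 0.67 zax [ 0.0047  0.0027 -1.    ]
  -> (0.45, 0.0, 0.38) [-15.56  29.06  -1.11]
```

```bash
python3 -m jog '[[-0.5,0.5,0,0],[-1.5,2,0,0],[-3,4.5,0,0],[-4.5,7.5,0,0],[-6,10.5,0,0],[-7.5,13.5,0,0],[-9,16.5,0,0],[-10.5,19.5,0,0],[-12,22.5,0,0],[-13.5,25.5,0,0],[-15,28,0,0],[-15.5,29,0,0],[-15.5,29,0,0],[-15.5,29,0,0],[-15.5,29,0,0],[-15.5,29,0,0],[-15.5,29,0,0],[-15.5,29,0,0]]'; python3 - <<'E'
from h import *
go()
for n in('side','top'):
    c=cam(n); A=cloud(c).reshape(-1,3); cv2.imwrite(f'pics/{n}5c.png',cv2.resize(c['pixels'][100:260,140:380,::-1],None,fx=3,fy=3,interpolation=cv2.INTER_CUBIC))
    for lo in (.065,.10,.13,.155,.165,.175,.185,.215,.225,.245,.258):
        s=A[(A[:,2]>lo)&(A[:,2]<lo+.01)&(abs(A[:,0]-.6)<.08)&(abs(A[:,1]-.29)<(.1 if lo==.065 else .012))]
        if len(s): print(n,' %.3f'%lo,len(s),np.round(s.min(0),3),np.round(s.max(0),3),np.round(np.sort(s[:,0])[::3],3) if lo>.1 else cv2.minAreaRect((s[:,:2]*1000).astype(np.float32)))
E
```

```text
t: 18.7
eef_pos: [0.4502, 0.0005, 0.3665]
tool_rot: [-0.0, 1.0, 0.007, -0.0]
contact_force: [0.6, 0.2, -0.2]
gripper_width: 0.996
grasp_force: 0.0
t 18.7 tcp [0.4502 0.0005 0.3665] F [ 0.6  0.2 -0.2] grip 0.0 0.996 xang 0.76 zax [-4.e-04  3.e-04 -1.e+00]
side  0.245 3 [0.587 0.292 0.253] [0.59  0.296 0.255] [0.587]
side  0.258 37 [0.587 0.284 0.258] [0.619 0.299 0.268] [0.587 0.59  0.593 0.596 0.599 0.601 0.605 0.607 0.608 0.609 0.612 0.615
 0.619]
top  0.065 45 [0.541 0.227 0.065] [0.658 0.358 0.075] ((600.412353515625, 293.78240966796875), (118.49346160888672, 128.04861450195312), 2.835925579071045)
top  0.100 50 [0.551 0.285 0.101] [0.649 0.297 0.11 ] ((600.255859375, 291.38970947265625), (97.80809020996094, 11.769784927368164), 0.6091992855072021)
top  0.130 6 [0.582 0.285 0.131] [0.586 0.296 0.14 ] [0.582 0.583]
top  0.155 5 [0.581 0.285 0.156] [0.585 0.294 0.164] [0.581 0.583]
top  0.165 5 [0.582 0.286 0.166] [0.625 0.295 0.17 ] [0.582 0.584]
top  0.175 10 [0.582 0.283 0.176] [0.599 0.3   0.184] [0.582 0.583 0.587 0.599]
top  0.185 7 [0.582 0.285 0.185] [0.617 0.297 0.193] [0.582 0.583 0.617]
top  0.215 4 [0.586 0.287 0.215] [0.589 0.296 0.219] [0.586 0.589]
top  0.225 13 [0.587 0.283 0.225] [0.611 0.296 0.234] [0.587 0.589 0.597 0.603 0.611]
top  0.245 10 [0.585 0.284 0.246] [0.613 0.298 0.254] [0.585 0.587 0.591 0.613]
top  0.258 51 [0.585 0.284 0.258] [0.618 0.298 0.268] [0.585 0.587 0.589 0.59  0.592 0.593 0.595 0.597 0.6   0.6   0.603 0.604
 0.607 0.609 0.611 0.613 0.616]
```

View pics/side5c.png

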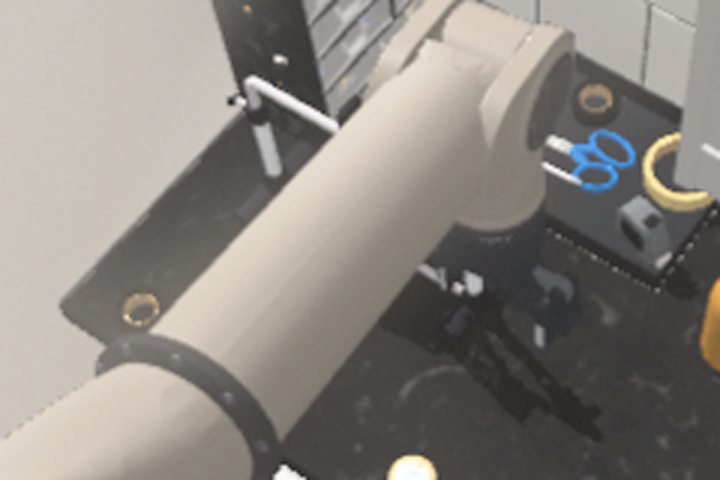

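View pics/top5c.png

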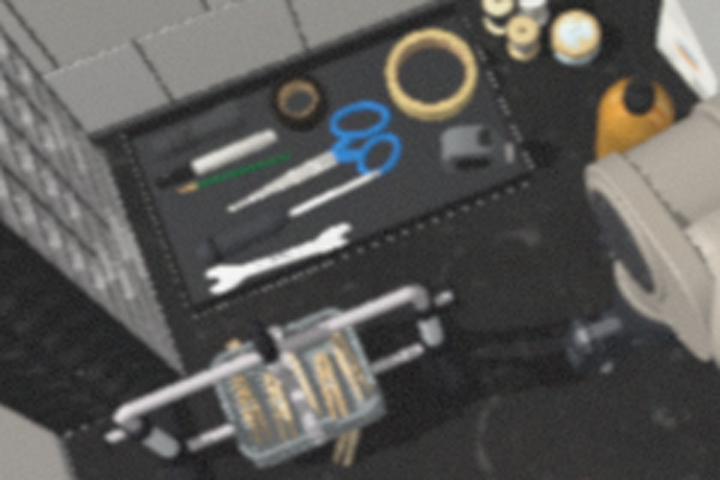

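The top crop shows the basket hanging level at mid-rail (tab at (262,340)). All five pegs are in, the bystanders haven't moved, and the arm is clear. The side view is blocked by the arm. Tab top is at 0.265, which means the hook is home.

```bash
python3 -c "
from station import bot
print(bot.hand_in())"
```

```text
the job is handed in; nothing more can be done
None
```

The peg basket hangs level at the middle of the rail with all five pegs in it and the hook fully home; the shut latch held a tug of about 12 N, the rail load peaked at about 16 N at the force readings, and the job is handed in at about 19 s.

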